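Shift the bench gearbox through its zigzag gate

TASK

The bench gearbox with the zigzag gate is parked: shift it into its drive slot, ready for boring the hinge holes, by guiding its lever along the zigzag all the way to the closed end nearest the steel output shaft, and let go of it there. Leave the lever of the other unit, the one in the straight slot, where it is.

Things in the scene. Friction and masses are not known exactly. Their poses are not given: they have to be found in the camera images.
- gearbox: Grey bench gearbox fixed to the table, on either side, turned up to 0.5 rad; 190 x 150 mm, top of its aluminium gate plate 74 mm high. Origin: centre of its underside; x along its long side to the end where a stubby steel shaft sticks out 47 mm. The plate's Z-shaped slot, 24 mm wide, has its centreline from the park end (-50, 25) to (0, 25), (0, -25) and the drive end (50, -25) mm in x, y.
- drive_end (a point): The drive end of the Z-shaped slot's centreline, at the height of the plate's top (74 mm above the table), 50 mm along the gearbox's x and -25 mm along its y. The slot's walls stand 12 mm from the centreline, beyond both ends too. Axes as the gearbox's.
- lever: The gearbox's lever: upright black knob 28 mm across, 32 mm high, on a 10 mm steel stem in the Z slot. Origin: knob's centre, 122 mm above the table; 32 mm free from knob to plate. It slides level both ways, never tilts or turns, stays where left (friction under 3 N), and is stopped by the slot's walls 7 mm off the centreline. Starts 0 to 20 mm from the park end, towards the first corner.
- plain_lever: The look-alike lever of the other grey unit: a blower, same housing, with one straight slot in its plate and a black plastic port instead of a steel shaft. Same knob and stem, same origin: centre of the knob, 122 mm above the table. To be left alone.

How it is judged:
By the outcome, as a careful person would: the job done as asked, in the order asked, and still so for the second after the job is handed in, with the robot touching nothing.
It also fails if it takes over 32 s, if anything falls off the work surface, if the arm or the gripper's body presses on something with over 40 N, if the wrist force passes 120 N, or if a joint passes its speed limit or range.

ROBOT

A 7-joint arm with a two-finger parallel gripper is mounted at the origin on the work surface. World frame = base frame: x ahead of the robot, y to its left, z up, the work surface at z = 0. Lengths are in m, angles in rad, forces in N, time in s.
With the tool pointing down it reaches from about 0.4 to 0.875 m from the base axis. Payload 19.3 kg.
Tool frame: the origin (TCP) lies at the very end of the fingers, on their centre line; the grasp point (between the pads) lies 19 mm behind it (bot.grasp_offset is the distance from the TCP to the grasp point, in m); z points along the fingers, x is the direction in which the jaws open and shut, and the axes are right-handed (so a half turn about z gives the same grasp; the last joint's range is limited). The gripper opens to 85 mm and grips with 20 to 120 N. Pads are 22 mm wide; open, the fingers measure 114 mm over their backs; the gripper's body (76 mm by 85 mm) begins 54 mm behind the grasp point. The pads swing forward as they close: fully open they stand 13 mm farther back than shut.
Start: joints at [-1.188, 0.521, -0.036, 1.599, 0.021, 1.021, -0.113], TCP at [0.273, 0.562, 0.231] pointing down, gripper open.
Joint ranges: [-2.91, 2.91], [-0.3, 2.13], [-1.5, 1.42], [0.17, 2.43], [-1.26, 4.41], [0.16, 1.93], [-2.52, 2.52]. Speed limits (rad/s): [1.89, 1.89, 2.39, 2.39, 3.01, 3.01, 3.01].

INTERFACE

Orientations are given as [roll, pitch, yaw] about the fixed x, y, z axes, in that order (R = Rz(yaw) Ry(pitch) Rx(roll)).
In Python, from workcell import status, grab_frame, calibration, job, regions_of, mark_of, bot gives the robot as it stands.
- The arm moves only by the tool carry_out, never from a script. Its argument "deltas" is one flat list of numbers, 5 for each row, row after row: the opening, from -1 (shut) to 1 (fully open), then the shift along the tool's x, y, z in cm, then the turn about the tool's z in degrees. A call has 1 to 20 rows; each row shifts and turns the commanded pose from where the row before left it, along the tool's axes as they then stand; what a row does not reach is not made up. A row lasts 1/12 s, in which the tool goes at most 41.7 mm and 7.16 degrees, less where a joint would pass 70% of its speed; a pose out of reach is approached as far as the arm can. A call with a gripper value outside its range is refused whole. The fingers move at their own pace and stop on an object; "newtons" is the grip in N (left out, the last holds). Time passes only in rows, so rows that do not move let the fingers close. It gives the time, the measured TCP pose, the force and the opening at its end, in the units of the state.
- status.observe(): the state, without advancing time (a new reading comes with each control period).
- grab_frame(name): name is "scene" or "top"; returns the picture (480x640x3 uint8, red, green, blue); there is no depth.
- calibration(name): a dict with "fov_y" (degrees; the focal length in pixels is half the picture's height over the tangent of half this angle, whatever the lens; pixels are square), "cx", "cy" (the principal point, pixels), "R" (3x3) and "t" (3): a world point X has camera coordinates R X + t. Camera axes: x right, y down, z forward; pixel columns grow to the right and rows downward; lengths in m; the calibration is good to about 2 mm. A picture is of the moment at which its call begins. calibration takes no time and is no camera call.
- job.job_done(): hands the job in, once; it reports no verdict.
Trained networks look in the newest picture that a camera, given by its name, has taken for a name from the list of things; names that differ only in an ending like _2 or _b are one class to them, and where a whole thing is asked for, a point or a joint stands for the part that bears it (a point fixed in the world has none). Each returns a list of dicts, best first, with "p" (0 to 1); they miss things now and then, are a little off and sometimes report something else, mostly with a low value. They report only what shows in the picture. A call takes as long as a camera call.
- regions_of(camera, target): "region" (480x640 bool, what is visible of it) and "xy" ([column, row] in pixels, amid what is visible of it).
- mark_of(camera, target): "xy" ([column, row] in pixels: a listed point, or the origin of a listed thing).
The state is a dict: "clock": time; "qpos": joint angles; "qd": joint speeds; "joint_efforts": joint torques, N m; "position": TCP position; "tool_rot": TCP orientation; "force": force on the tool from outside, world axes, zero at the start; "moment": the same for the moment, N m; "grip_width": finger opening in m.
Only numpy, scipy, OpenCV 4.12 (cv2) and the standard library are available. Lean on these libraries where they do the work, as an engineer would, in place of code of your own. Each camera call takes 0.05 s, during which the arm holds its last target.

## Working session

There is one attempt and no reset: what is moved stays moved. The work goes in short steps, Python scripts to look and compute and a tool call to move; the robot and the scene stay as the last step left them, time stands still between calls to the robot, and variables do not carry over. Pictures are saved under pics/ and viewed, and the job is handed in when it is done.

Besides the shell and the picture viewer there is one more tool, called by a JSON object that holds its "fn" and its "kwargs". carry_out: Moves the arm, as the interface text tells. Its arguments: {"type":"object","properties":{"deltas":{"type":"array","items":{"type":"number"}},"newtons":{"type":"number"}},"required":["deltas"]}

```bash
mkdir -p pics
python3 - <<'E'
from workcell import *
import cv2,json
s=status.observe();print({k:s[k] for k in('clock','position','tool_rot','grip_width','force')})
for c in('scene','top'):
    f=grab_frame(c);cv2.imwrite(f'pics/{c}0.png',f[...,::-1])
    k=calibration(c);print(c,k)
    for t in('gearbox','lever','plain_lever','drive_end'):
        m=mark_of(c,t);print(t,[(x['xy'],round(float(x['p']),2)) for x in m[:3]])
print(status.observe()['clock'])
E
```

```text
{'clock': 0.0, 'position': array([0.27328593, 0.56172699, 0.23072906]), 'tool_rot': array([3.14155400e+00, 1.10937426e-03, 1.11800819e+00]), 'grip_width': 0.08541330336545058, 'force': array([ 0.90383617,  0.43384329, -0.35907797])}
scene {'fov_y': 42.50396553557427, 'cx': 316.85202404572476, 'cy': 239.66892238168577, 'R': array([[-0.08986551,  0.9959484 , -0.00331343],
       [ 0.76612206,  0.06700149, -0.63919308],
       [-0.63638132, -0.0599799 , -0.76903916]]), 't': array([ 0.05529915, -0.36070152,  1.38131206])}
gearbox [([472.8, 289.8], 0.84)]
lever [([515.4, 230.1], 0.87)]
plain_lever [([186.4, 216.4], 0.8)]
drive_end [([451.3, 279.4], 0.67)]
top {'fov_y': 47.89112886294565, 'cx': 317.78535711804403, 'cy': 244.43436826118858, 'R': array([[ 0.01723405, -0.99953451,  0.02517422],
       [-0.98907992, -0.0207288 , -0.14591511],
       [ 0.14636902, -0.02238461, -0.98897676]]), 't': array([-0.01915207,  0.5531248 ,  0.8925694 ])}
gearbox [([170.1, 242.8], 0.86)]
lever [([127.6, 248.2], 0.56)]
plain_lever [([451.4, 243.4], 0.55)]
drive_end [([188.9, 218.9], 0.77)]
0.5
```

View pics/scene0.png

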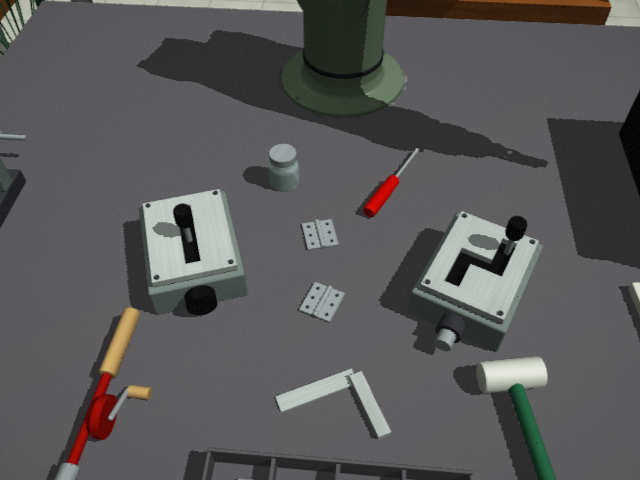

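View pics/top0.png

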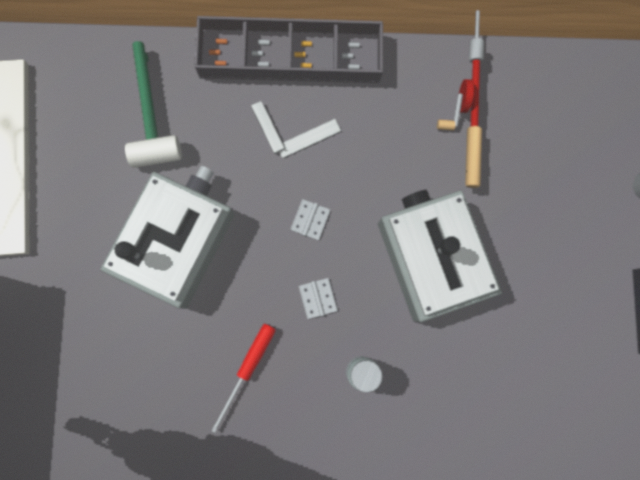

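```bash
cat > h.py <<'E'
from workcell import *
import numpy as np,cv2
def K(c):
    k=calibration(c);f=240/np.tan(np.radians(k['fov_y'])/2)
    return np.array([[f,0,k['cx']],[0,f,k['cy']],[0,0,1]]),np.array(k['R']),np.array(k['t'])
def tri(a,b):
    P=[]
    for c in('scene','top'):
        k,R,t=K(c);P.append(k@np.c_[R,t])
    X=cv2.triangulatePoints(P[0],P[1],np.array(a,float).reshape(2,1),np.array(b,float).reshape(2,1)).ravel()
    return X[:3]/X[3]
def atz(c,uv,z):
    k,R,t=K(c);d=R.T@np.linalg.solve(k,[*uv,1]);o=-R.T@t
    return o+d*(z-o[2])/d[2]
def proj(c,X):
    k,R,t=K(c);p=k@(R@np.asarray(X)+t);return p[:2]/p[2]
E
python3 - <<'E'
from h import *
D={'gearbox':([472.8,289.8],[170.1,242.8],0),'lever':([515.4,230.1],[127.6,248.2],.122),'plain':([186.4,216.4],[451.4,243.4],.122),'drive':([451.3,279.4],[188.9,218.9],.074)}
for n,(a,b,z) in D.items(): print(n,tri(a,b).round(4),atz('scene',a,z).round(4),atz('top',b,z).round(4))
E
```

```text
gearbox [0.5566 0.2528 0.0011] [0.5562 0.2515 0.    ] [0.5568 0.2552 0.    ]
lever [0.5293 0.292  0.1229] [0.528  0.2942 0.122 ] [0.5292 0.2898 0.122 ]
plain [ 0.5462 -0.2119  0.1254] [ 0.5439 -0.2085  0.122 ] [ 0.5475 -0.2186  0.122 ]
drive [0.5882 0.2062 0.0676] [0.5934 0.2027 0.074 ] [0.587  0.2077 0.074 ]
```

```bash
python3 - <<'E'
from h import *
from scipy.optimize import least_squares
for c,seed in(('top',(170,240)),('scene',(472,270))):
    im=cv2.imread(f'pics/{c}0.png');g=cv2.cvtColor(im,cv2.COLOR_BGR2GRAY)
    r=[x for x in regions_of(c,'gearbox')][0]['region']
    m=((g>150)&r).astype('uint8');n,l,st,ce=cv2.connectedComponentsWithStats(m);i=1+np.argmax(st[1:,4])
    pts=np.argwhere(l==i)[:,::-1]
    W=np.array([atz(c,p,.074)[:2] for p in pts],'float32')
    (cx,cy),(w,h),a=cv2.minAreaRect(W*1000);print(c,st[i,4],cx,cy,w,h,a)
    # trimmed fit: hull edges
# slot fit via intensity at model points, both views
poly=np.array([(-62,37),(12,37),(12,-13),(62,-13),(62,-37),(-12,-37),(-12,13),(-62,13)],float)
gs={c:cv2.GaussianBlur(cv2.imread(f'pics/{c}0.png',0).astype('float32'),(0,0),1) for c in('top','scene')}
xs=np.stack(np.meshgrid(np.arange(-90,91,2),np.arange(-70,71,2)),-1).reshape(-1,2).astype('float32')
ins=np.array([cv2.pointPolygonTest(poly.astype('float32').reshape(-1,1,2),tuple(map(float,p)),True) for p in xs])
def cost(p,c):
    co,si=np.cos(p[2]),np.sin(p[2]);k,R,t=K(c)
    X=np.c_[p[0]+co*xs[:,0]/1e3-si*xs[:,1]/1e3,p[1]+si*xs[:,0]/1e3+co*xs[:,1]/1e3,np.full(len(xs),.074)]
    q=(X@R.T+t)@k.T;q=(q[:,:2]/q[:,2:]).astype('float32')
    v=cv2.remap(gs[c],q[:,0].copy(),q[:,1].copy(),cv2.INTER_LINEAR).ravel()
    return np.mean(np.clip(v,0,190)*np.where(ins>0,3,0))-np.mean(np.clip(v,0,190)*(ins<0))
from scipy.optimize import minimize
for cs in(('top',),('scene',),('top','scene')):
    r=min((minimize(lambda p:sum(cost((p[0]*.01,p[1]*.01,p[2]*.1),c) for c in cs),[56,25.3,y],method='Nelder-Mead',options=dict(initial_simplex=np.array([[56,25.3,y],[57,25.3,y],[56,26.3,y],[56,25.3,y+1]]))) for y in(-5,-4)),key=lambda r:r.fun)
    p=r.x*[.01,.01,.1];print(cs,p.round(4),r.fun)
co,si=np.cos(p[2]),np.sin(p[2]);Rg=np.array([[co,-si],[si,co]])
for c in('top','scene'):
    im=cv2.imread(f'pics/{c}0.png')
    for P in(poly,np.array([(-95,-75),(95,-75),(95,75),(-95,75)])):
        q=np.array([proj(c,[*(p[:2]+Rg@(v/1e3)),.074]) for v in P]);cv2.polylines(im,[(q*8).astype(int)],True,(0,0,255),1,shift=3)
    u=(100,150) if c=='top' else (400,190)
    cv2.imwrite(f'pics/fit_{c}.png',cv2.resize(im[u[1]:u[1]+165,u[0]:u[0]+160],None,fx=3.5,fy=3.5,interpolation=cv2.INTER_CUBIC))
for n,v in dict(park=(-50,25),c1=(0,25),c2=(0,-25),drive=(50,-25)).items(): print(n,(p[:2]+Rg@np.array(v)/1e3).round(4))
for X in([.5293,.292],[.528,.2942],[.5292,.2898]): print('lever local',(Rg.T@(np.array(X)-p[:2])*1e3).round(1))
# knob centroid via region
for c in('top','scene'):
    r=regions_of(c,'lever');print(c,[(x['xy'],round(float(x['p']),2),cv2.boundingRect(x['region'].astype('uint8'))) for x in r[:2]])
E
cd pics; python3 -c "
import cv2,numpy as np
a=cv2.imread('fit_top.png');b=cv2.imread('fit_scene.png');m=cv2.resize(np.hstack([a,b]),(800,412));cv2.imwrite('fit2.png',m)"
```

```text
Traceback (most recent call last):
IndexError: list index out of range
[ WARN:0@0.014] global loadsave.cpp:275 findDecoder imread_('fit_top.png'): can't open/read file: check file path/integrity
[ WARN:0@0.014] global loadsave.cpp:275 findDecoder imread_('fit_scene.png'): can't open/read file: check file path/integrity
Traceback (most recent call last):
cv2.error: OpenCV(4.12.0) :-1: error: (-5:Bad argument) in function 'resize'
> Overload resolution failed:
>  - src data type = object is not supported
>  - Expected Ptr<cv::UMat> for argument 'src'
```

Region missed; use a window around the box instead.

```bash
cat > fit.py <<'E'
from h import *
from scipy.optimize import minimize
for c,u in(('top',(95,165,145,145)),('scene',(405,205,145,110))):
    g=cv2.imread(f'pics/{c}0.png',0);m=np.zeros_like(g)
    m[u[1]:u[1]+u[3],u[0]:u[0]+u[2]]=(g>150)[u[1]:u[1]+u[3],u[0]:u[0]+u[2]]
    n,l,st,ce=cv2.connectedComponentsWithStats(m);i=1+np.argmax(st[1:,4])
    pts=np.argwhere(l==i)[:,::-1]
    W=np.array([atz(c,p,.074)[:2] for p in pts],'float32')
    (cx,cy),(w,h),a=cv2.minAreaRect(W*1000);print(c,st[i,4],cx,cy,w,h,a)
poly=np.array([(-62,37),(12,37),(12,-37+24),(62,-13),(62,-37),(-12,-37),(-12,13),(-62,13)],float)
gs={c:cv2.GaussianBlur(cv2.imread(f'pics/{c}0.png',0).astype('float32'),(0,0),1) for c in('top','scene')}
xs=np.stack(np.meshgrid(np.arange(-90,91,2),np.arange(-70,71,2)),-1).reshape(-1,2).astype('float32')
ins=np.array([cv2.pointPolygonTest(poly.astype('float32').reshape(-1,1,2),tuple(map(float,p)),True) for p in xs])
def cost(p,c):
    co,si=np.cos(p[2]),np.sin(p[2]);k,R,t=K(c)
    X=np.c_[p[0]+co*xs[:,0]/1e3-si*xs[:,1]/1e3,p[1]+si*xs[:,0]/1e3+co*xs[:,1]/1e3,np.full(len(xs),.074)]
    q=(X@R.T+t)@k.T;q=(q[:,:2]/q[:,2:]).astype('float32')
    v=np.clip(cv2.remap(gs[c],q[:,0].copy(),q[:,1].copy(),cv2.INTER_LINEAR).ravel(),0,190)
    return np.mean(v[ins>0])-np.mean(v[ins<0])
for cs in(('top',),('scene',),('top','scene')):
    r=min((minimize(lambda p:sum(cost((p[0]*.01,p[1]*.01,p[2]*.1),c) for c in cs),[56,25.3,y],method='Nelder-Mead',options=dict(initial_simplex=np.array([[56,25.3,y],[57,25.3,y],[56,26.3,y],[56,25.3,y+1]]))) for y in(-5,-4)),key=lambda r:r.fun)
    p=r.x*[.01,.01,.1];print(cs,p.round(4),r.fun)
co,si=np.cos(p[2]),np.sin(p[2]);Rg=np.array([[co,-si],[si,co]])
out=[]
for c in('top','scene'):
    im=cv2.imread(f'pics/{c}0.png')
    for P in(poly,np.array([(-95,-75),(95,-75),(95,75),(-95,75)])):
        q=np.array([proj(c,[*(p[:2]+Rg@(v/1e3)),.074]) for v in P]);cv2.polylines(im,[(q*8).astype(int)],True,(0,0,255),1,shift=3)
    u=(90,155) if c=='top' else (400,190)
    out.append(cv2.resize(im[u[1]:u[1]+165,u[0]:u[0]+160],None,fx=2.5,fy=2.5,interpolation=cv2.INTER_CUBIC))
cv2.imwrite('pics/fit2.png',np.hstack(out))
for n,v in dict(park=(-50,25),c1=(0,25),c2=(0,-25),drive=(50,-25)).items(): print(n,(p[:2]+Rg@np.array(v)/1e3).round(4))
for X in([.5293,.292],[.528,.2942],[.5292,.2898]): print('lever local',(Rg.T@(np.array(X)-p[:2])*1e3).round(1))
E
python3 fit.py
```

```text
Traceback (most recent call last):
  File "fit.py", line 8, in <module>
    W=np.array([atz(c,p,.074)[:2] for p in pts],'float32')
                ~~~^^^^^^^^^^
  File "h.py", line 13, in atz
    k,R,t=K(c);d=R.T@np.linalg.solve(k,[*uv,1]);o=-R.T@t
          ~^^^
  File "h.py", line 4, in K
    k=calibration(c);f=240/np.tan(np.radians(k['fov_y'])/2)
ValueError: time passes only in moves, steps and waits
```

Too many calibration calls; cache them.

```bash
sed -i 's/^def K(c)/import functools\n@functools.lru_cache\ndef K(c)/' h.py; python3 fit.py; python3 -c "
from h import *;print(status.observe()['clock'])"
```

```text
top 6697 554.3952026367188 246.56414794921875 140.97853088378906 180.5467529296875 65.56694793701172
scene 5239 554.3170776367188 250.28785705566406 130.41397094726562 170.12832641601562 65.66466522216797
('top',) [ 0.5562  0.2492 -0.4425] -94.17606353759766
('scene',) [ 0.5548  0.2504 -0.4185] -122.9094009399414
('top', 'scene') [ 0.5556  0.2498 -0.4282] -215.81838989257812
park [0.5205 0.2933]
c1 [0.566  0.2725]
c2 [0.5453 0.227 ]
drive [0.5907 0.2063]
lever local [-41.5  27.5]
lever local [-43.6  28.9]
lever local [-40.7  25.4]
0.55
```

View pics/fit2.png

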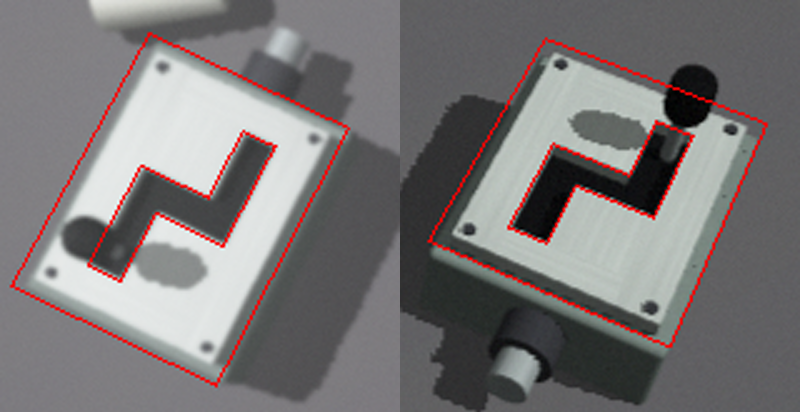

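Both views show the fitted Z slot lying on the dark slot (top: park end near (127,265), drive end near (200,210); scene: drive end near (612-400→451,279)). The knob is at (127,248) in top and (515,230) in scene. The gearbox is at (0.556, 0.250) with yaw −0.43, and the knob is about 8 mm from park at height 0.123. The jaws are already within 1.5° of the gearbox y axis.

{"fn": "carry_out", "kwargs": {"deltas": [1,-0.95,2.48,0,0,1,-0.95,2.48,0,0,1,-0.95,2.48,0,0,1,-0.95,2.48,0,0,1,-0.95,2.48,0,0,1,-0.95,2.48,0,0,1,-0.95,2.48,0,0,1,-0.95,2.48,0,0,1,-0.95,2.48,0,0,1,-0.95,2.48,0,0,1,-0.95,2.48,0,0,1,-0.95,2.48,0,0,1,-0.95,2.48,0,0,1,-0.95,2.48,0,-1.4,1,0,0,0,0,1,0,0,0,0]}}

```text
clock: 1.88
position: [0.5283, 0.2892, 0.2312]
tool_rot: [3.141, 0.0, 1.14]
force: [-2.0, 0.5, -1.4]
grip_width: 0.0855
```

Run:
```python
from h import *
o=[]
for c in('scene','top'):
    f=grab_frame(c)[...,::-1].copy()
    X=status.observe()['position'];print(X.round(4),proj(c,X))
    cv2.circle(f,tuple(proj(c,X).astype(int)),2,(0,0,255),-1)
    u=(380,100) if c=='scene' else (60,130)
    o.append(cv2.resize(f[u[1]:u[1]+240,u[0]:u[0]+200],None,fx=2,fy=2))
    print(c,[(x['xy'],x['p']) for x in mark_of(c,'lever')])
cv2.imwrite('pics/a1.png',np.hstack(o));print(status.observe()['clock'],status.observe()['tool_rot'])
```

```text
[0.5274 0.2905 0.2312] [531.95705438 178.00634826]
scene [([516.5, 226.8], 0.69)]
[0.5268 0.2914 0.2313] [100.3070717  238.77987512]
top []
2.0833 [-3.14117748e+00 -1.37868766e-04  1.14384181e+00]
```

View pics/a1.png

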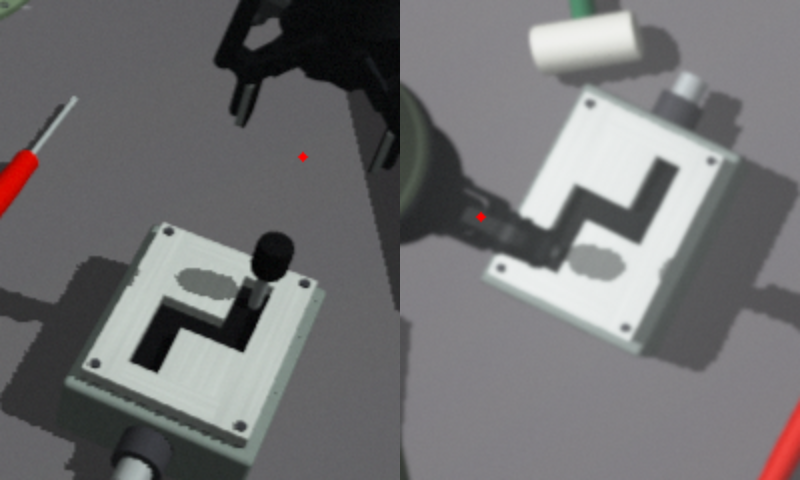

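The scene view shows the knob at (516,227), below and between the open fingers. In the top view the arm hides it. Next I descend, then close the gripper.

{"fn": "carry_out", "kwargs": {"deltas": [1,0,0.02,2.1,0,1,0,0.02,2.1,0,1,0,0.02,2.1,0,1,0,0.02,2.1,0,1,0,0.02,2.1,0,1,0,0,2.1,0,1,0,0,0,0,1,0,0,0,0]}}

```text
clock: 2.75
position: [0.5276, 0.2905, 0.105]
tool_rot: [-3.141, 0.001, 1.143]
force: [0.9, 0.1, 0.9]
grip_width: 0.0855
```

{"fn": "carry_out", "kwargs": {"deltas": [-1,0,0,0,0,-1,0,0,0,0,-1,0,0,0,0,-1,0,0,0,0,-1,0,0,0,0,-1,0,0,0,0,-1,0,0,0,0,-1,0,0,0,0,-1,0,0,0,0,-1,0,0,0,0], "newtons": 40}}

```text
clock: 3.58
position: [0.5287, 0.2904, 0.1061]
tool_rot: [3.141, -0.001, 1.142]
force: [-0.4, 0.2, 7.3]
grip_width: 0.027
```

Run:
```python
from h import *
s=status.observe();print({k:s[k] for k in('clock','position','tool_rot','grip_width','force')})
f=grab_frame('scene')[...,::-1].copy()
X=s['position']+[0,0,.019];cv2.circle(f,tuple(proj('scene',X).astype(int)),2,(0,0,255),-1)
cv2.imwrite('pics/a2.png',cv2.resize(f[120:360,380:640],None,fx=2.2,fy=2.2))
```

```text
{'clock': 3.5833, 'position': array([0.52873725, 0.29039357, 0.106085  ]), 'tool_rot': array([ 3.14099636e+00, -1.09458863e-03,  1.14241856e+00]), 'grip_width': 0.026996077500615317, 'force': array([-0.43985681,  0.17733732,  7.2972829 ])}
```

View pics/a2.png

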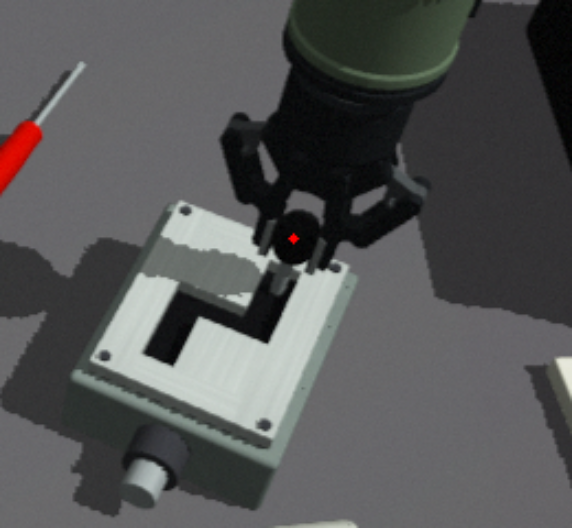

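Knob held (27 mm), in the image at (512,229). Grasp point local is (−41, 26). Now the first leg.

{"fn": "carry_out", "kwargs": {"deltas": [-1,0,0.7,0,0,-1,0,0.7,0,0,-1,0,0.7,0,0,-1,0,0.7,0,0,-1,0,0.7,0,0,-1,0,0.6,0,0,-1,0,0,0,0,-1,0,0,0,0]}}

```text
clock: 4.3
position: [0.5667, 0.273, 0.1061]
tool_rot: [3.14, -0.001, 1.142]
force: [1.6, -0.3, 6.7]
grip_width: 0.0272
```

```bash
cat > loc.py <<'E'
from h import *
import sys
s=status.observe();print({k:s[k].round(4) if hasattr(s[k],'round') else s[k] for k in('clock','position','grip_width','force')})
p=np.array([.5556,.2498]);a=-.4282;R=np.array([[np.cos(a),-np.sin(a)],[np.sin(a),np.cos(a)]])
print('local mm',(R.T@(s['position'][:2]-p)*1e3).round(1))
f=grab_frame('scene')[...,::-1].copy()
cv2.imwrite(f'pics/{sys.argv[1]}.png',cv2.resize(f[140:360,380:600],None,fx=2.2,fy=2.2))
E
python3 loc.py b1
```

```text
{'clock': 4.3, 'position': array([0.5667, 0.273 , 0.1061]), 'grip_width': 0.027174499190046667, 'force': array([ 1.5909, -0.346 ,  6.7033])}
local mm [ 0.4 25.7]
```

View pics/b1.png

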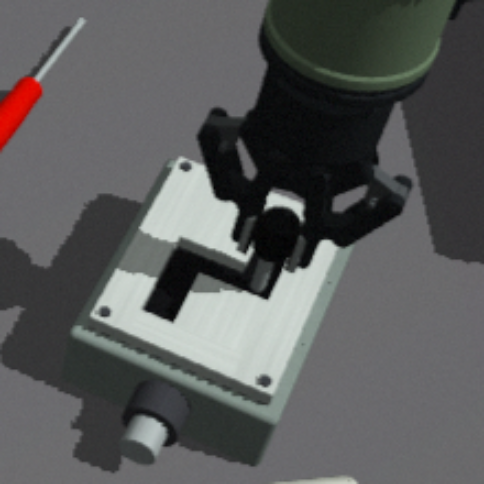

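The lever is at the first corner, with the stem at about (499,268) and a low force. Second leg.

{"fn": "carry_out", "kwargs": {"deltas": [-1,-0.7,0,0,0,-1,-0.7,0,0,0,-1,-0.7,0,0,0,-1,-0.7,0,0,0,-1,-0.7,0,0,0,-1,-0.7,0,0,0,-1,-0.9,0,0,0,-1,0,0,0,0,-1,0,0,0,0]}}

```text
clock: 5.1
position: [0.5448, 0.2261, 0.106]
tool_rot: [3.141, -0.0, 1.142]
force: [-0.2, -1.1, 6.9]
grip_width: 0.0266
```

```bash
python3 loc.py b2
```

```text
{'clock': 5.1, 'position': array([0.5448, 0.2261, 0.106 ]), 'grip_width': 0.026595017985258575, 'force': array([-0.2249, -1.0734,  6.8979])}
local mm [ -0.  -26.1]
```

View pics/b2.png

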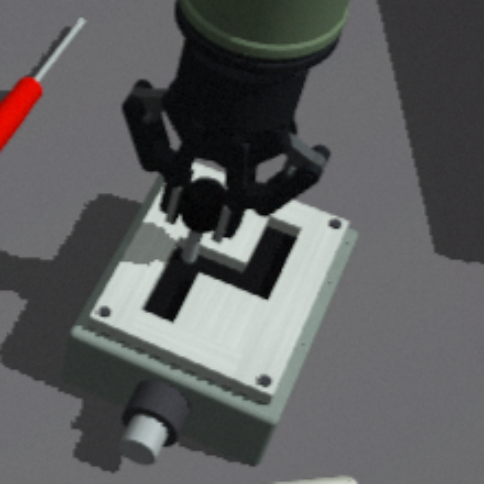

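The lever is at the second corner, with the stem at about (467,252). Last leg.

{"fn": "carry_out", "kwargs": {"deltas": [-1,0.1,0.7,0,0,-1,0,0.7,0,0,-1,0,0.7,0,0,-1,0,0.7,0,0,-1,0,0.7,0,0,-1,0,0.7,0,0,-1,0,0.9,0,0,-1,0,0,0,0,-1,0,0,0,0]}}

```text
clock: 5.9
position: [0.5922, 0.206, 0.106]
tool_rot: [3.14, -0.001, 1.142]
force: [1.1, -1.7, 7.9]
grip_width: 0.0269
```

```bash
python3 loc.py b3
```

```text
{'clock': 5.9, 'position': array([0.5922, 0.206 , 0.106 ]), 'grip_width': 0.026870378341158158, 'force': array([ 1.1293, -1.6579,  7.8879])}
local mm [ 51.5 -24.7]
```

View pics/b3.png

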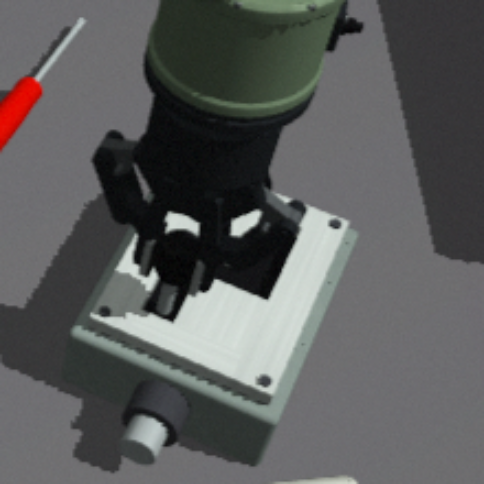

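The stem is now in the drive end, at about (455,275). Release, let the fingers open fully, then rise and move clear to look.

{"fn": "carry_out", "kwargs": {"deltas": [1,0,0,0,0,1,0,0,0,0,1,0,0,0,0,1,0,0,0,0,1,0,0,0,0,1,0,0,0,0,1,0,0,0,0,1,0,0,0,0,1,0,0,0,0]}}

```text
clock: 6.7
position: [0.5913, 0.2064, 0.1053]
tool_rot: [-3.142, 0.0, 1.142]
force: [-0.5, 0.4, -0.6]
grip_width: 0.0856
```

{"fn": "carry_out", "kwargs": {"deltas": [1,0,0,-2,0,1,0,0,-2,0,1,0,0,-2,0,1,0,0,-2,0,1,0,0,-2,0,1,0,0,-2,0,1,0.8,-2.2,0,0,1,0.8,-2.2,0,0,1,0.8,-2.2,0,0,1,0.8,-2.2,0,0,1,0.8,-2.2,0,0,1,0.8,-2.2,0,0,1,0.8,-2.2,0,0,1,0.8,-2.2,0,0,1,0.8,-2.2,0,0,1,0.8,-2.2,0,0,1,0,0,0,0]}}

```text
clock: 8.12
position: [0.4209, 0.3741, 0.2254]
tool_rot: [-3.14, -0.001, 1.147]
force: [-0.5, 1.5, 0.0]
grip_width: 0.0856
```

Run:
```python
from h import *
p=np.array([.5556,.2498]);a=-.4282;R=np.array([[np.cos(a),-np.sin(a)],[np.sin(a),np.cos(a)]])
o=[];Q={}
for c in('scene','top'):
    f=grab_frame(c)[...,::-1].copy();cv2.imwrite(f'pics/{c}9.png',f)
    for t in('lever','plain_lever'):
        m=mark_of(c,t);print(c,t,[(x['xy'],round(float(x['p']),2),(R.T@(atz(c,x['xy'],.122)[:2]-p)*1e3).round(1)) for x in m])
        if m:Q[c,t]=m[0]['xy']
    for lx in(44,50,57): # predicted knob centre
        X=[*(p+R@np.array([lx,-25])/1e3),.122];print(lx,proj(c,X).round(1))
    u=(400,180) if c=='scene' else (100,150)
    o.append(cv2.resize(f[u[1]:u[1]+160,u[0]:u[0]+160],None,fx=2.5,fy=2.5,interpolation=cv2.INTER_CUBIC))
cv2.imwrite('pics/end.png',np.hstack(o))
for t in('lever','plain_lever'):
    if ('scene',t) in Q and ('top',t) in Q:
        X=tri(Q['scene',t],Q['top',t]);print(t,X.round(4),(R.T@(X[:2]-p)*1e3).round(1))
s=status.observe();print(s['clock'],s['position'],s['force'])
```

```text
scene lever []
scene plain_lever [([182.7, 216.8], 0.58, array([ 183.1, -426.3]))]
44 [460.6 255.9]
50 [459.1 258.7]
57 [457.3 262. ]
top lever [([185.0, 213.6], 0.74, array([ 46.9, -29.2]))]
top plain_lever [([451.5, 242.3], 0.89, array([ 188.8, -428.9]))]
44 [181.8 214.1]
50 [183.5 210.8]
57 [185.6 206.8]
plain_lever [ 0.5482 -0.2149  0.1259] [ 186.2 -425.8]
8.4167 [0.42516662 0.36974981 0.2253048 ] [-0.27530151  0.34766063  0.1299888 ]
```

View pics/end.png

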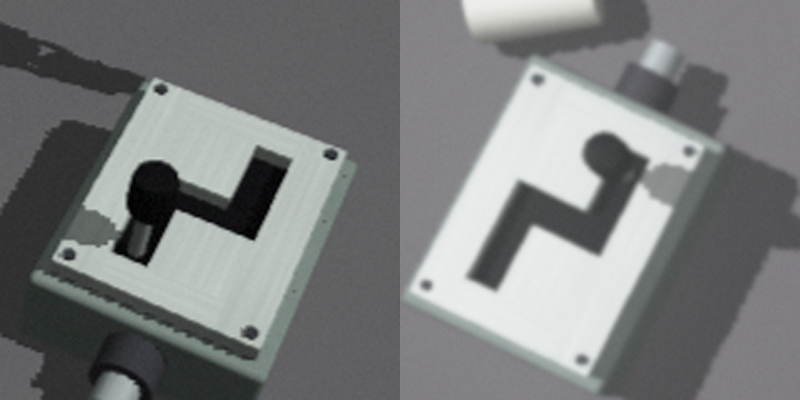

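The lever is in the drive leg near its end. I'll pin its residual along the slot with a silhouette fit.

Run:
```python
from h import *
p=np.array([.5556,.2498]);a=-.4282;R=np.array([[np.cos(a),-np.sin(a)],[np.sin(a),np.cos(a)]])
th=np.linspace(0,2*np.pi,40)
def hull(c,lx,ly,r=.014,z0=.106,z1=.138):
    b=p+R@np.array([lx,ly])/1e3
    return cv2.convexHull(np.array([proj(c,[b[0]+r*np.cos(t),b[1]+r*np.sin(t),z]) for t in th for z in(z0,z1)],'float32'))
def best(cs,tag,cx,cy):
    B=[]
    for lx in np.arange(cx-12,cx+13,1.):
        for ly in np.arange(cy-8,cy+9,1.):
            s=0
            for c in cs:
                g=G[c,tag];h=hull(c,lx,ly)
                def msk(k):
                    m=np.zeros((960*2,640*4),'uint8')[:1920];q=((h-h.mean(0))*k+h.mean(0));cv2.fillPoly(m,[np.round(q*4).astype(int)],1);return m.astype(bool)
                i=msk(.9);o=msk(1.3)&~msk(1.1);s+=g[i].mean()-g[o].mean()
            B.append((s,lx,ly))
    return min(B)
G={}
for c in('scene','top'):
  for tag in('0','9'):
    G[c,tag]=cv2.resize(np.clip(cv2.imread(f'pics/{c}{tag}.png',0),0,120),None,fx=4,fy=4,interpolation=cv2.INTER_LINEAR).astype(float)
for tag,cx,cy in(('0',-42,25),('9',48,-25)):
    for cs in(('scene',),('top',),('scene','top')): print(tag,cs,best(cs,tag,cx,cy))
o=[]
for c in('scene','top'):
    f=cv2.imread(f'pics/{c}9.png');u=(430,215) if c=='scene' else (150,180)
    f=cv2.resize(f[u[1]:u[1]+80,u[0]:u[0]+80],None,fx=5,fy=5,interpolation=cv2.INTER_CUBIC)
    for lx,col in((44,(255,0,0)),(50,(0,0,255))):
        cv2.polylines(f,[((hull(c,lx,-25)-np.array(u)+.5)*5).astype(int)],True,col,1)
    o.append(f)
cv2.imwrite('pics/end2.png',np.hstack(o))
```

```text
0 ('scene',) (np.float64(-82.41223800523599), np.float64(-48.0), np.float64(29.0))
0 ('top',) (np.float64(-40.41146268685152), np.float64(-45.0), np.float64(18.0))
0 ('scene', 'top') (np.float64(-113.27627848522704), np.float64(-47.0), np.float64(28.0))
9 ('scene',) (np.float64(-83.33565828568058), np.float64(48.0), np.float64(-23.0))
9 ('top',) (np.float64(-42.84053756456386), np.float64(46.0), np.float64(-31.0))
9 ('scene', 'top') (np.float64(-110.36008013599434), np.float64(48.0), np.float64(-23.0))
```

View pics/end2.png

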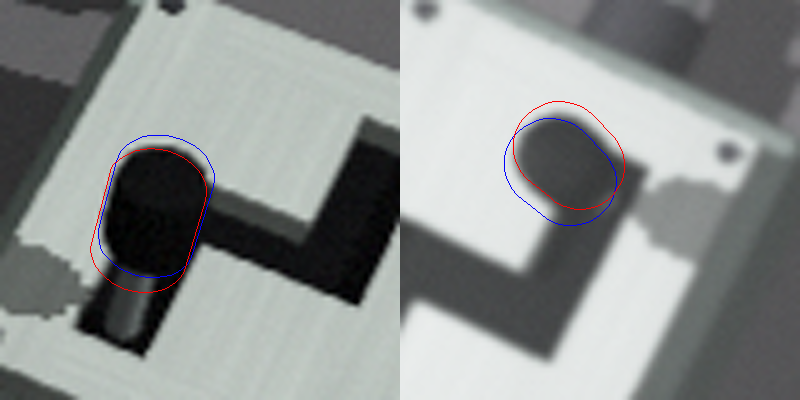

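The knob rests about 3 mm short of the drive point (fit about x 47, y −25; both predicted outlines bracket it). Plenty of time remains, so I'll re-grip, feel for the end wall and seat it exactly.

{"fn": "carry_out", "kwargs": {"deltas": [1,-0.81,2.16,0,0,1,-0.81,2.16,0,0,1,-0.81,2.16,0,0,1,-0.81,2.16,0,0,1,-0.81,2.16,0,0,1,-0.81,2.16,0,0,1,-0.81,2.16,0,0,1,-0.81,2.16,0,0,1,-0.81,2.16,0,0,1,-0.81,2.16,0,0,1,0,0,0,0,1,0,0,0,0]}}

```text
clock: 9.42
position: [0.588, 0.2052, 0.225]
tool_rot: [3.141, 0.001, 1.139]
force: [0.2, 0.1, 0.1]
grip_width: 0.086
```

```bash
python3 loc.py c1
```

```text
{'clock': 9.4167, 'position': array([0.588 , 0.2052, 0.225 ]), 'grip_width': 0.08599078075330706, 'force': array([0.2441, 0.1075, 0.0646])}
local mm [ 48.  -27.1]
```

{"fn": "carry_out", "kwargs": {"deltas": [1,0.1,0,2,0,1,0.1,0,2,0,1,0,0,2,0,1,0,0,2,0,1,0,0,2,0,1,0,0,2,0,1,0,0,0,0,-1,0,0,0,0,-1,0,0,0,0,-1,0,0,0,0,-1,0,0,0,0,-1,0,0,0,0,-1,0,0,0,0,-1,0,0,0,0,-1,0,0,0,0,-1,0,0,0,0,-1,0,0,0,0], "newtons": 40}}

```text
clock: 10.88
position: [0.5885, 0.2091, 0.1063]
tool_rot: [3.141, -0.001, 1.142]
force: [-1.0, -0.5, 7.9]
grip_width: 0.0268
```

{"fn": "carry_out", "kwargs": {"deltas": [-1,0,0.2,0,0,-1,0,0.2,0,0,-1,0,0.2,0,0,-1,0,0,0,0,-1,0,0,0,0]}}

```text
clock: 11.3
position: [0.5942, 0.2065, 0.1063]
tool_rot: [3.14, -0.001, 1.142]
force: [0.2, -1.0, 7.1]
grip_width: 0.027
```

```bash
python3 loc.py c2
```

```text
{'clock': 11.3, 'position': array([0.5942, 0.2065, 0.1063]), 'grip_width': 0.027045469724467554, 'force': array([ 0.2251, -0.9512,  7.0717])}
local mm [ 53.1 -23.3]
```

{"fn": "carry_out", "kwargs": {"deltas": [-1,0,0.1,0,0,-1,0,0.1,0,0,-1,0,0,0,0]}}

```text
clock: 11.6
position: [0.5959, 0.2058, 0.1063]
tool_rot: [3.141, -0.001, 1.142]
force: [-0.8, -1.2, 7.0]
grip_width: 0.0267
```

{"fn": "carry_out", "kwargs": {"deltas": [-1,0,0.1,0,0,-1,0,0.1,0,0,-1,0,0,0,0]}}

```text
clock: 11.85
position: [0.5978, 0.205, 0.1063]
tool_rot: [3.141, -0.001, 1.142]
force: [-0.9, 0.0, 7.5]
grip_width: 0.027
```

{"fn": "carry_out", "kwargs": {"deltas": [-1,0,0.1,0,0,-1,0,0.1,0,0,-1,0,0,0,0]}}

```text
clock: 12.1
position: [0.5985, 0.2047, 0.1062]
tool_rot: [-3.141, -0.001, 1.143]
force: [-7.5, 2.3, 11.5]
grip_width: 0.027
```

The end wall was felt at x≈57.5, which matches the predicted 57. I'll back off to about 52, so it sits at the drive point rather than pressing on the wall, and release.

{"fn": "carry_out", "kwargs": {"deltas": [-1,-0.1,-0.2,0,0,-1,0,-0.2,0,0,-1,0,-0.2,0,0,-1,0,0,0,0,-1,0,0,0,0]}}

```text
clock: 12.52
position: [0.5936, 0.2059, 0.1062]
tool_rot: [3.141, -0.001, 1.142]
force: [-0.2, 0.4, 7.5]
grip_width: 0.0273
```

```bash
python3 loc.py c3
```

```text
{'clock': 12.5167, 'position': array([0.5936, 0.2059, 0.1062]), 'grip_width': 0.027260917970784043, 'force': array([-0.2488,  0.4028,  7.5457])}
local mm [ 52.8 -24.2]
```

{"fn": "carry_out", "kwargs": {"deltas": [1,0,0,0,0,1,0,0,0,0,1,0,0,0,0,1,0,0,0,0,1,0,0,0,0,1,0,0,0,0,1,0,0,0,0,1,0,0,0,0,1,0,0,0,0]}}

```text
clock: 13.32
position: [0.5931, 0.2056, 0.1053]
tool_rot: [-3.142, 0.0, 1.142]
force: [-0.0, -0.5, 0.1]
grip_width: 0.0855
```

{"fn": "carry_out", "kwargs": {"deltas": [1,0,0,-2,0,1,0,0,-2,0,1,0,0,-2,0,1,0,0,-2,0,1,0,0,-2,0,1,0,0,-2,0,1,0.8,-2.2,0,0,1,0.8,-2.2,0,0,1,0.8,-2.2,0,0,1,0.8,-2.2,0,0,1,0.8,-2.2,0,0,1,0.8,-2.2,0,0,1,0.8,-2.2,0,0,1,0.8,-2.2,0,0,1,0.8,-2.2,0,0,1,0.8,-2.2,0,0,1,0,0,0,0,1,0,0,0,0]}}

```text
clock: 14.82
position: [0.4254, 0.3706, 0.2254]
tool_rot: [-3.141, -0.0, 1.145]
force: [-0.9, -0.3, 0.2]
grip_width: 0.0854
```

Run:
```python
from h import *
p=np.array([.5556,.2498]);a=-.4282;R=np.array([[np.cos(a),-np.sin(a)],[np.sin(a),np.cos(a)]])
th=np.linspace(0,2*np.pi,40);o=[]
for c in('scene','top'):
    f=grab_frame(c)[...,::-1].copy();u=(430,215) if c=='scene' else (150,180)
    m=mark_of(c,'plain_lever');print(c,[(x['xy'],x['p']) for x in m])
    m=mark_of(c,'lever');print(c,[(x['xy'],x['p'],(R.T@(atz(c,x['xy'],.122)[:2]-p)*1e3).round(1)) for x in m])
    f=cv2.resize(f[u[1]:u[1]+80,u[0]:u[0]+80],None,fx=5,fy=5,interpolation=cv2.INTER_CUBIC)
    b=p+R@np.array([50,-25])/1e3
    h=cv2.convexHull(np.array([proj(c,[b[0]+.014*np.cos(t),b[1]+.014*np.sin(t),z]) for t in th for z in(.106,.138)],'float32'))
    cv2.polylines(f,[((h-np.array(u)+.5)*5).astype(int)],True,(0,0,255),1);o.append(f)
cv2.imwrite('pics/end3.png',np.hstack(o));s=status.observe();print(s['clock'],s['position'],s['force'])
```

```text
scene [([184.0, 215.4], 0.66)]
scene [([459.1, 262.6], 0.7, array([ 56.8, -22.3]))]
top [([453.3, 243.1], 0.78)]
top [([183.8, 212.4], 0.55, array([ 47.8, -26.6]))]
15.1167 [0.42683378 0.36906313 0.22527638] [ 0.02119677  0.3207207  -0.36028999]
```

View pics/end3.png

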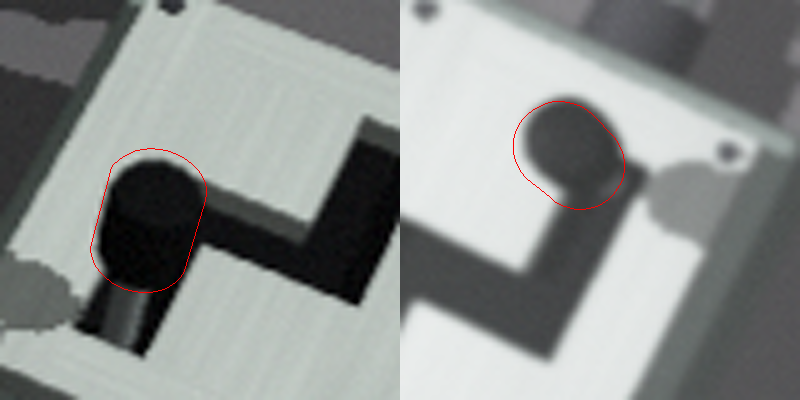

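The knob is at (459,260) in scene and (184,210) in top, and it sits on the outline predicted for the drive end. The plain lever has not moved. Handing in.

```bash
python3 -c "
from workcell import *
job.job_done()"
```

```text
the job is handed in; nothing more can be done
```

The gearbox lever is in its drive slot: I gripped the knob, guided it along the three legs of the zigzag, let go, and moved the arm clear. I handed the job in at about 15 s of the 32 s allowed.

- **Mended once:** after the first release the lever looked about 3 mm short of the drive point. I gripped it again and pushed gently until it met the end wall, at 57.5 mm by measurement against 57 mm expected. I then backed off to about 52 mm and released it. The contact force was about 8 N sideways, and the full reading was under 15 N.
- **Final check:** in both views the knob lies on the outline predicted for the drive end, within about 2 mm. The network's single-view readings scattered more, from 48 to 57 mm along the slot.
- **Other unit:** the plain lever was not touched. Its marks stayed within about 4 pixels of where they started, which is the detector's noise.
- **Misses along the way:** the network failed to find the gearbox region once. It also missed the lever twice, once while the arm was hiding it. I used image fits of the slot and knob instead.

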